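Sweep rusk chunks out from under the cooling rack

TASK

Five chunks of broken rusk lie on the baking sheet at the front edge of the cooling rack and under it. Take the scraper by its handle, lean it to reach in under the rack behind the chunks and sweep all five off the open front of the sheet into the blue catch pan, without touching the chunks with the gripper and without shifting the rolls, bowl, jar or shaker. Then stand the scraper upright on its red mat again and let go.

Things in the scene. Friction and masses are not known exactly. Their poses are not given: they have to be found in the camera images.
- sheet: Fixed aluminium baking sheet on a dark riser, cooling rack over its rear part. Origin: on the counter (z = 0) below the middle of its open front edge; x points away from the robot into the sheet, y left along the front edge. Surface 60 mm above the origin, x 0 to 226 mm, y -146 to 146 mm; flat and open at the front (x = 0), 12 mm high lips at both sides and back.
- rack_front (a point): Middle of the underside of the fixed wire cooling rack's front rail, 130 mm above the sheet; axes as the sheet's. The rack reaches from 3 mm before this point to 143 mm behind it, 163 mm to either side, 8 mm thick; 5 mm wires run front to back every 30 mm; four thin corner legs. The first 82 mm of the sheet is not covered.
- pan: Fixed open blue catch pan, 130 x 290 x 45 mm high, walls and floor 4 mm, on the counter against the front of the sheet, its rim just below the sheet's front edge. Origin: centre of its underside; x runs front to back, y along its length.
- mat: Fixed flat red mat on the counter, 150 x 150 x 6 mm. Origin: centre of its underside.
- scraper: Loose scraper, 0.22 kg, standing upright on the red mat: straight wooden handle 18 mm (x) by 22 mm (y), up to 165 mm high, on a white tent-shaped head: flat foot 48 mm (x) by 120 mm (y), 41 mm high, both long faces bevelled 30 degrees from upright (leaned 30 degrees about y, one face is upright and its long foot edge lowest). Origin: centre of the foot's underside; z up the handle.
- scraper_grip (a point): Point in the scraper's handle to grip, 140 mm above the foot's underside; handle 22 mm wide along the scraper's y.
- chunk0: Loose chunk of broken rusk, cream with a brown crust, 26 x 23 x 22 mm, 18 g, lying on the sheet at and under the front edge of the cooling rack. Origin: its centre.
- chunk1: Loose chunk of broken rusk, cream with a brown crust, 24 x 24 x 20 mm, 18 g, lying on the sheet at and under the front edge of the cooling rack. Origin: its centre.
- chunk2: Loose chunk of broken rusk, cream with a brown crust, 28 x 22 x 22 mm, 18 g, lying on the sheet at and under the front edge of the cooling rack. Origin: its centre.
- chunk3: Loose chunk of broken rusk, cream with a brown crust, 24 x 21 x 20 mm, 18 g, lying on the sheet at and under the front edge of the cooling rack. Origin: its centre.
- chunk4: Loose chunk of broken rusk, cream with a brown crust, 26 x 25 x 24 mm, 18 g, lying on the sheet at and under the front edge of the cooling rack. Origin: its centre.
- roll0: Loose bread roll, 78 mm across, 42 mm high, cooling on the rear part of the rack (bystander). Origin: centre of its underside.
- roll1: Loose bread roll, 78 mm across, 42 mm high, cooling on the rear part of the rack (bystander). Origin: centre of its underside.
- bowl: Loose lime-green mixing bowl, 140 mm across, 75 mm high (bystander). Origin: centre of its underside.
- jar: Loose amber jar with yellow cap, 66 mm across, 100 mm high (bystander). Origin: centre of its underside.
- shaker: Loose plain steel sugar shaker (a grey can), 60 mm across, 90 mm high (bystander). Origin: centre of its underside.
Things that resemble listed ones, but are neither listed nor needed, are in the scene too. What is shaped like the chunk1 but black or turquoise is not meant.

How it is judged:
By the outcome, as a careful person would: the job done as asked, in the order asked, and still so for the second after the job is handed in, with the robot touching nothing.
It also fails if it takes over 58 s, if anything falls off the work surface, if the arm or the gripper's body presses on something with over 40 N, if the wrist force passes 120 N, or if a joint passes its speed limit or range.

ROBOT

A 6-joint arm with a two-finger parallel gripper is mounted at the origin on the work surface. World frame = base frame: x ahead of the robot, y to its left, z up, the work surface at z = 0. Lengths are in m, angles in rad, forces in N, time in s.
With the tool pointing down it reaches from about 0.375 to 0.975 m from the base axis. Payload 3.8 kg.
Tool frame: the origin (TCP) lies at the very end of the fingers, on their centre line; the grasp point (between the pads) lies 19 mm behind it; z points along the fingers, y is the line along which they close (so a half turn about z gives the same grasp; the last joint's range is limited). The gripper opens to 85 mm and grips with 20 to 120 N. Pads are 22 mm wide; open, the fingers measure 114 mm over their backs; the gripper's body (76 mm by 85 mm) begins 54 mm behind the grasp point. The pads swing forward as they close: fully open they stand 13 mm farther back than shut.
Start: joints at [-1.201, 0.264, 1.604, -0, 1.274, -0.037], TCP at [0.267, -0.62, 0.231] pointing down, gripper open.
Joint ranges: [-2.63, 2.63], [-0.94, 2.18], [0.31, 2.57], [-1.31, 4.45], [0, 2.66], [-2.55, 2.55]. Speed limits (rad/s): [2.57, 2.57, 3.14, 3.14, 3.14, 3.14].

INTERFACE

Orientations are given as a rotation vector (axis times angle).
In Python, from workcell import bot, vision gives the robot as it stands. The module is installed in compiled form; this text tells all that it offers.
- The arm moves only by the tool play_rows, never from a script. Its argument "moves" is a list that holds one entry, the list of rows, each a list of 7 numbers: the turn, a rotation vector about the tool's x, y, z as a fraction of full scale, then the shift along the tool's x, y, z as a fraction of full scale, then the finger opening in mm, from 0 to 85.4. In form: [[[ax, ay, az, x, y, z, jaw], ...]]. A call has 1 to 5 rows; each row shifts and turns the commanded pose from where the row before left it, along the tool's axes as they then stand; what a row does not reach is not made up. Full scale, the value 1, is 0.1 m for a shift and 0.5 rad for a turn. A row lasts 1/12 s, in which the tool goes at most 41.7 mm and 7.16 degrees, less where a joint would pass 70% of its speed; a pose out of reach is approached as far as the arm can. A call with a number of a shift or a turn outside -1 to 1 is refused whole. A call with a gripper value outside its range is refused whole. The fingers move at their own pace and stop on an object; "newtons" is the grip in N (left out, the last holds). Time passes only in rows, so rows that do not move let the fingers close. It gives the time, the measured TCP pose, the force, the opening and the grip force at its end, in the units of the state.
- bot.read_state(): the state, without advancing time (a new reading comes with each control period).
- vision.read_camera(name): name is "scene" or "top" or "wrist"; returns a dict with "image" (400x640x3 uint8, red, green, blue), "depth" (400x640 float32, m along the optical axis (not along the pixel's ray), 0 where there is no reading), "K" (3x3 intrinsics, pixels), "R" (3x3) and "t" (3): a world point X has camera coordinates R X + t. Camera axes: x right, y down, z forward; pixel columns grow to the right and rows downward; lengths in m; the calibration is good to about 2 mm. The wrist camera is an equidistant fisheye: a pixel r from the principal point sees the ray r / f radians off the axis. A picture is of the moment at which its call begins.
- bot.finish_job(): hands the job in; it is judged then, once.
The state is a dict: "time": time; "q": joint angles; "joint_vel": joint speeds; "joint_torque": joint torques, N m; "tool_pos": TCP position; "tcp_rot": TCP orientation; "wrist_force": force on the tool from outside, world axes, zero at the start; "torque": the same for the moment, N m; "width": opening from 0.0 (shut) to 1.0 (fully open); "grip_force": force on a finger pad.
Only numpy, scipy, OpenCV 4.12 (cv2) and the standard library are available. Lean on these libraries where they do the work, as an engineer would, in place of code of your own. Each camera call takes 0.05 s, during which the arm holds its last target. There are 200 camera calls.

## Working session

There is one attempt and no reset: what is moved stays moved. The work goes in short steps, Python scripts to look and compute and a tool call to move; the robot and the scene stay as the last step left them, time stands still between calls to the robot, and variables do not carry over. Pictures are saved under pics/ and viewed, at most 13 in all, crops included, and the job is handed in when it is done.

Besides the shell and the picture viewer there is one more tool, called after ">>>" as name([rows], argument=value, ...), one row to a line, values as JSON. play_rows: Moves the arm, as the interface text tells. Its arguments: {"type":"object","properties":{"moves":{"type":"array","items":{"type":"array","items":{"type":"array","items":{"type":"number"}}}},"newtons":{"type":"number"}},"required":["moves"]}

```bash
mkdir -p pics
cat > h.py <<'E'
import numpy as np, cv2
from workcell import bot, vision
def cap(n):
    c=vision.read_camera(n); np.savez('%s.npz'%n,**c); return c
def load(n): return dict(np.load('%s.npz'%n))
def w(c,u,v,d=None):
    K=c['K']; d=c['depth'][int(v),int(u)] if d is None else d
    p=np.array([(u-K[0,2])/K[0,0]*d,(v-K[1,2])/K[1,1]*d,d]); return c['R'].T@(p-c['t'])
def onz(c,u,v,z):
    K=c['K']; r=c['R'].T@np.array([(u-K[0,2])/K[0,0],(v-K[1,2])/K[1,1],1]); o=-c['R'].T@c['t']
    return o+r*(z-o[2])/r[2]
def px(c,X):
    p=c['K']@(c['R']@np.array(X)+c['t']); return p[:2]/p[2]
E
python3 - <<'E'
from h import *
for n in('scene','top'):
    c=cap(n); cv2.imwrite('pics/%s0.png'%n,c['image'][:,:,::-1]); print(n,c['K'],c['R'],c['t'])
print(bot.read_state())
E
```

```text
scene [[361.33008578   0.         320.27096332]
 [  0.         361.33008578 199.05089935]
 [  0.           0.           1.        ]] [[ 0.8514535   0.52432273 -0.01061175]
 [ 0.27669211 -0.46632869 -0.84022559]
 [-0.44549794  0.71247683 -0.54213315]] [-0.52787022 -0.07498138  1.23656052]
top [[473.03528498   0.         328.33817858]
 [  0.         473.03528498 197.9301946 ]
 [  0.           0.           1.        ]] [[-0.01137607 -0.9998547  -0.01269485]
 [-0.99059284  0.01300028 -0.13622338]
 [ 0.13636862  0.01102574 -0.99059681]] [0.01878772 0.60419304 1.29052289]
{'time': 0.1, 'q': array([-1.20088160e+00,  2.64691198e-01,  1.60521449e+00, -1.01215689e-05,
        1.27370198e+00, -3.68914657e-02]), 'joint_vel': array([-0.000216  , -0.00073297, -0.00334654, -0.00250293,  0.00087666,
       -0.00109882]), 'joint_torque': array([-2.47566522e-04, -5.16707468e+01, -3.68589628e+01,  4.82561097e-05,
        6.30129958e-03, -4.77710500e-06]), 'tool_pos': array([ 0.26684879, -0.6193078 ,  0.23008989]), 'tcp_rot': array([-3.07488253e+00, -6.34215977e-01,  5.39254912e-04]), 'wrist_force': array([-0.11127831, -0.16791039,  0.20605843]), 'torque': array([ 0.01417959, -0.03712374,  0.02426052]), 'grip_force': 0.0, 'width': 0.998379905346087}
```

View pics/scene0.png

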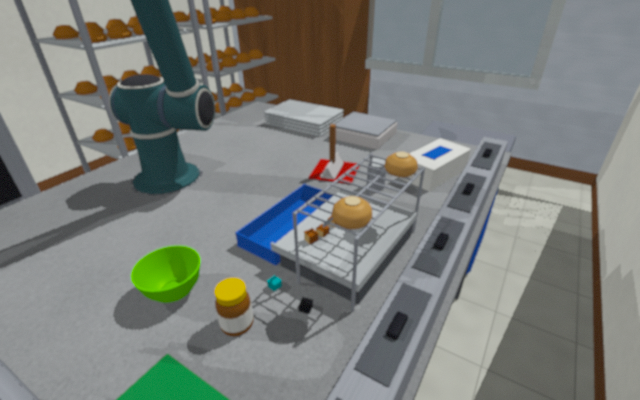

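View pics/top0.png

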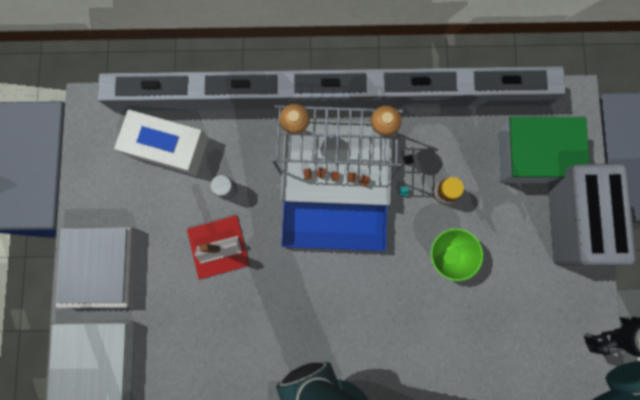

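Scene view: the scraper's brown handle is at (332,145) on the red mat at (333,170). The rack and sheet are at about (350,220), with the chunks at (317,233). Top view: the scraper is at (217,248), the mat at (218,247) and the pan at (335,226). The chunks are at (307,174), (321,173), (335,176), (351,177) and (365,180). Lookalikes are the black cube (408,160) and the turquoise cube (405,191), both off the sheet. I choose the five cream/brown chunks and the wooden-handled scraper, and check both in one enlarged crop.

Run:
```python
from h import *
c=load('top'); im=c['image'][:,:,::-1]
a=cv2.resize(im[100:255,270:420],None,fx=3,fy=3,interpolation=cv2.INTER_CUBIC)
b=cv2.resize(im[210:285,180:255],None,fx=4,fy=4,interpolation=cv2.INTER_CUBIC)
o=np.zeros((465,750,3),np.uint8); o[:,:450]=a; o[:300,450:]=b; cv2.imwrite('pics/crop1.png',o)
from h import *
for u,v in [(307,174),(321,173),(335,176),(351,177),(365,180),(294,118),(386,120),(222,186),(458,255),(452,188)]:
    print(u,v,w(c,u,v).round(3))
# handle top / mat / foot by depth
P=np.array([[w(c,u,v) for u in range(180,256)] for v in range(210,285)])
z=P[...,2]; I=c['image'][210:285,180:256].astype(int)
m=z>.15; print('handle',m.sum(),P[m].mean(0).round(4),P[m].max(0))
red=(I[...,0]>130)&(I[...,1]<60)&(I[...,2]<60)&(z<.02)
r=cv2.minAreaRect(np.argwhere(red)[:,::-1].astype(np.float32)+[180,210]) if 0 else cv2.minAreaRect((np.argwhere(red)[:,::-1]+[180,210]).astype(np.float32))
print('mat',r,onz(c,*r[0],.006)); bx=cv2.boxPoints(r); print([onz(c,*q,.006).round(3)[:2] for q in bx])
hd=(I.min(2)>110)&(z<.08); q=P[hd]; print('head',hd.sum(),q.mean(0),q.min(0),q.max(0))
e,V=np.linalg.eigh(np.cov(q[:,:2].T)); print('axis',V[:,1],np.degrees(np.arctan2(V[1,1],V[0,1])),e**.5)
```

```text
307 174 [0.666 0.069 0.08 ]
321 173 [0.668 0.03  0.082]
335 176 [ 0.66  -0.008  0.079]
351 177 [ 0.656 -0.052  0.082]
365 180 [ 0.647 -0.09   0.085]
294 118 [0.776 0.091 0.24 ]
386 120 [ 0.768 -0.134  0.237]
222 186 [0.635 0.302 0.086]
458 255 [ 0.441 -0.355  0.002]
452 188 [ 0.619 -0.323  0.098]
handle 96 [0.4585 0.265  0.3801] [0.47667405 0.3367669  1.36093158]
mat ((217.4706268310547, 246.8823699951172), (51.90262222290039, 50.93247985839844), 75.96376037597656) [0.47213766 0.3304055  0.006     ]
[array([0.528, 0.421]), array([0.562, 0.279]), array([0.417, 0.241]), array([0.384, 0.381])]
head 2558 [0.46911125 0.34583906 0.00436703] [ 0.36620111  0.22467552 -0.0078768 ] [0.58060033 0.44430141 0.05237594]
axis [-0.97212543 -0.2344614 ] -166.44012381197192 [0.06947131 0.07422859]
```

View pics/crop1.png

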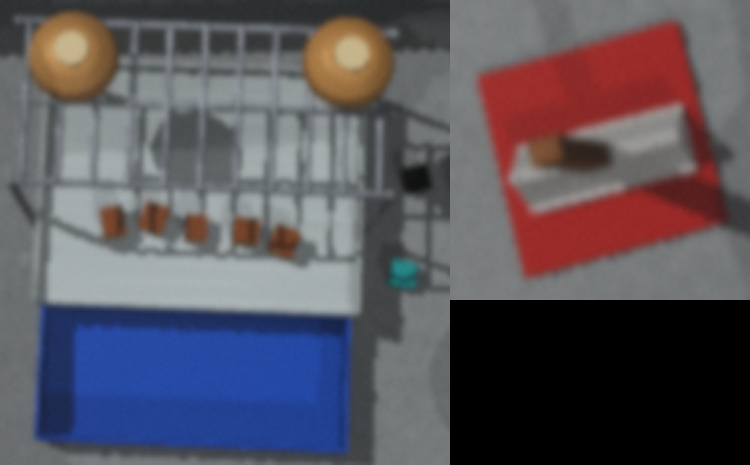

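```bash
cat >> h.py <<'E'
def cluster(c,box,f):
    u0,v0,u1,v1=box
    P=np.array([[w(c,u,v) for u in range(u0,u1)] for v in range(v0,v1)]); I=c['image'][v0:v1,u0:u1].astype(int)
    return P,I,f(P,I)
E
python3 - <<'E'
from h import *
c=load('top')
print('cam',-c['R'].T@c['t'])
cr=lambda x,y:(270+x/3,100+y/3)
for n,p,z in [('sheetFL',(42,305),.06),('sheetFR',(360,314),.06),('rackFL',(25,184),.198),('rackFR',(395,195),.198),('rackBL',(15,20),.198),('rackBR',(400,35),.198),('panNL',(37,437),.045),('panNR',(347,452),.045)]:
    print(n,onz(c,*cr(*p),z).round(4))
P,I,m=cluster(c,(295,160,380,190),lambda P,I:(I[...,0]-I[...,2]>40)&(P[...,2]>.055)&(P[...,2]<.1))
n,l,s,ce=cv2.connectedComponentsWithStats(m.astype(np.uint8))
for i in range(1,n):
    q=P[l==i]; print(s[i],q.mean(0).round(3),np.percentile(q,[5,95],axis=0).round(3).tolist())
P,I,m=cluster(c,(185,215,250,280),lambda P,I:(P[...,2]>.015)&(P[...,2]<.06)&(I.min(2)>70))
q=P[m]; r=cv2.minAreaRect((q[:,:2]*1000).astype(np.float32)); print('head',m.sum(),q.mean(0),r)
rid=q[q[:,2]>.035]; print('ridge',len(rid),rid.mean(0),cv2.fitLine(rid[:,:2].astype(np.float32),cv2.DIST_HUBER,0,.001,.001).ravel())
h=(P[...,2]>.15)&(P[...,2]<.18); print('top',h.sum(),np.median(P[h],0), onz(c,204.3,247.5,.171))
E
```

```text
cam [ 0.42273621 -0.00329866  1.36093158]
sheetFL [0.593  0.1344 0.06  ]
sheetFR [ 0.5808 -0.1592  0.06  ]
rackFL [0.6773 0.1342 0.198 ]
rackFR [ 0.6635 -0.1747  0.198 ]
rackBL [0.8198 0.1432 0.198 ]
rackBR [ 0.8015 -0.1834  0.198 ]
panNL [0.4719 0.1405 0.045 ]
panNR [ 0.4548 -0.1453  0.045 ]
[ 9  9  7 10 55] [0.667 0.069 0.082] [[0.655, 0.063, 0.078], [0.68, 0.077, 0.085]]
[21  8 10 10 59] [0.67  0.031 0.082] [[0.659, 0.022, 0.078], [0.68, 0.041, 0.086]]
[37 12  7  8 47] [ 0.661 -0.009  0.08 ] [[0.652, -0.016, 0.076], [0.67, -0.002, 0.085]]
[53 13  8  8 58] [ 0.657 -0.053  0.08 ] [[0.648, -0.063, 0.076], [0.667, -0.044, 0.084]]
[66 16  9 10 66] [ 0.647 -0.088  0.084] [[0.636, -0.098, 0.079], [0.658, -0.079, 0.089]]
head 465 [0.46473539 0.31776484 0.03098152] ((466.8433837890625, 324.87518310546875), (47.37208557128906, 121.94867706298828), 14.94861125946045)
ridge 160 [0.4664111  0.31903682 0.0429482 ] [ 0.25725618 -0.9663432   0.46790463  0.3126354 ]
top 79 [0.46630373 0.3224311  0.1708027 ] [0.46496893 0.32291461 0.171     ]
```

```bash
cat >> h.py <<'E'
from scipy.spatial.transform import Rotation as Ro
def pose(yaw,lean=0):  # tool x at yaw, pointing down, leaned outwards (deg)
    return Ro.from_euler('z',yaw,True)*Ro.from_euler('x',180,True)*Ro.from_euler('y',lean,True)
SY=-2.4; SO=np.array([.587,-.012,.06])
def edge(xs,ys,H,lean,grip=140):  # TCP pos for front foot edge at sheet coords (m)
    t=np.radians(lean); c,s=np.cos(t),np.sin(t); L=(grip-19)/1000
    l=np.array([xs+.024*c-L*s,ys,H+.024*s+L*c])
    return SO+Ro.from_euler('z',SY,True).apply(l)
def rows(way,start=None):  # way: list of (pos,Rot,nrows,jaw)
    if start is None:
        s=bot.read_state(); start=(s['tool_pos'],Ro.from_rotvec(s['tcp_rot']))
    p,R=start
    for q,Q,n,j in way:
        d=(R.inv()*Q).as_rotvec()/n/.5; p0=p
        for k in range(1,n+1):
            pk=p0+(q-p0)*k/n; t=R.inv().apply(pk-p)/.1
            print('[%s,%g]'%(','.join('%.3f'%x for x in [*d,*t]),j)+(' !' if np.linalg.norm(t)>.417 or np.linalg.norm(d)>.25 else ''))
            R=R*Ro.from_rotvec(d*.5); p=pk
        print('--')
E
python3 - <<'E'
from h import *
A=np.array
rows([(A([.44,-.15,.26]),pose(15),14,85),(A([.466,.322,.26]),pose(15),13,50),(A([.466,.322,.129]),pose(15),5,50)])
E
```

```text
[-0.000,0.000,0.021,0.246,-0.259,-0.021,85]
[-0.000,0.000,0.021,0.244,-0.262,-0.021,85]
[-0.000,0.000,0.021,0.241,-0.264,-0.021,85]
[-0.000,0.000,0.021,0.238,-0.266,-0.021,85]
[-0.000,0.000,0.021,0.235,-0.269,-0.021,85]
[-0.000,0.000,0.021,0.232,-0.271,-0.021,85]
[-0.000,0.000,0.021,0.230,-0.274,-0.021,85]
[-0.000,0.000,0.021,0.227,-0.276,-0.021,85]
[-0.000,0.000,0.021,0.224,-0.278,-0.021,85]
[-0.000,0.000,0.021,0.221,-0.281,-0.021,85]
[-0.000,0.000,0.021,0.218,-0.283,-0.021,85]
[-0.000,0.000,0.021,0.215,-0.285,-0.021,85]
[-0.000,0.000,0.021,0.212,-0.287,-0.021,85]
[-0.000,0.000,0.021,0.209,-0.290,-0.021,85]
--
[0.000,0.000,0.000,0.113,-0.346,-0.000,50]
[0.000,0.000,0.000,0.113,-0.346,-0.000,50]
[0.000,0.000,0.000,0.113,-0.346,-0.000,50]
[0.000,0.000,0.000,0.113,-0.346,-0.000,50]
[0.000,0.000,0.000,0.113,-0.346,-0.000,50]
[0.000,0.000,0.000,0.113,-0.346,-0.000,50]
[0.000,0.000,0.000,0.113,-0.346,-0.000,50]
[0.000,0.000,0.000,0.113,-0.346,-0.000,50]
[0.000,0.000,0.000,0.113,-0.346,-0.000,50]
[0.000,0.000,0.000,0.113,-0.346,-0.000,50]
[0.000,0.000,0.000,0.113,-0.346,-0.000,50]
[0.000,0.000,0.000,0.113,-0.346,-0.000,50]
[0.000,0.000,0.000,0.113,-0.346,-0.000,50]
--
[-0.000,-0.000,0.000,-0.000,-0.000,0.262,50]
[-0.000,-0.000,0.000,-0.000,-0.000,0.262,50]
[-0.000,-0.000,0.000,0.000,-0.000,0.262,50]
[-0.000,-0.000,0.000,-0.000,-0.000,0.262,50]
[-0.000,-0.000,0.000,-0.000,-0.000,0.262,50]
--
```

>>> play_rows([
  [[0, 0, 0.021, 0.24, -0.264, -0.021, 85], [0, 0, 0.021, 0.24, -0.264, -0.021, 85], [0, 0, 0.021, 0.24, -0.264, -0.021, 85], [0, 0, 0.021, 0.235, -0.268, -0.021, 85], [0, 0, 0.021, 0.235, -0.27, -0.021, 85]],
], newtons=80)

```text
time: 0.52
tool_pos: [0.3272, -0.4501, 0.2411]
tcp_rot: [-3.092, -0.551, 0.001]
wrist_force: [0.9, 0.2, 1.0]
width: 0.994
grip_force: 0.0
```

>>> play_rows([
  [[0, 0, 0.021, 0.23, -0.272, -0.021, 85], [0, 0, 0.021, 0.23, -0.274, -0.021, 85], [0, 0, 0.021, 0.227, -0.276, -0.021, 85], [0, 0, 0.021, 0.224, -0.278, -0.021, 85], [0, 0, 0.021, 0.22, -0.28, -0.021, 85]],
])

```text
time: 0.93
tool_pos: [0.3889, -0.2826, 0.2519]
tcp_rot: [-3.106, -0.471, 0.0]
wrist_force: [0.2, -0.8, -0.4]
width: 0.994
grip_force: 0.0
```

>>> play_rows([
  [[0, 0, 0.021, 0.218, -0.283, -0.021, 85], [0, 0, 0.021, 0.215, -0.285, -0.021, 85], [0, 0, 0.021, 0.212, -0.287, -0.021, 85], [0, 0, 0.021, 0.21, -0.29, -0.021, 85], [0, 0, 0, 0.113, -0.346, 0, 60]],
])

```text
time: 1.35
tool_pos: [0.4421, -0.1127, 0.261]
tcp_rot: [3.115, 0.406, 0.002]
wrist_force: [-0.1, -0.1, -0.3]
width: 0.879
grip_force: 0.0
```

>>> play_rows([
  [[0, 0, 0, 0.113, -0.346, 0, 60], [0, 0, 0, 0.113, -0.346, 0, 60], [0, 0, 0, 0.113, -0.346, 0, 60], [0, 0, 0, 0.113, -0.346, 0, 60], [0, 0, 0, 0.113, -0.346, 0, 60]],
])

```text
time: 1.77
tool_pos: [0.4503, 0.0693, 0.2604]
tcp_rot: [3.115, 0.407, -0.0]
wrist_force: [1.3, 0.1, 0.4]
width: 0.699
grip_force: 0.0
```

>>> play_rows([
  [[0, 0, 0, 0.113, -0.346, 0, 60], [0, 0, 0, 0.113, -0.346, 0, 60], [0, 0, 0, 0.113, -0.346, 0, 60], [0, 0, 0, 0.113, -0.346, 0, 60], [0, 0, 0, 0.113, -0.346, 0, 60]],
])

```text
time: 2.18
tool_pos: [0.4605, 0.251, 0.2603]
tcp_rot: [3.115, 0.408, -0.001]
wrist_force: [0.8, -0.5, -0.1]
width: 0.699
grip_force: 0.0
```

Run:
```python
from h import *
A=np.array
c=cap('wrist'); cv2.imwrite('pics/wrist1.png',c['image'][:,:,::-1]); print(c['K'][0],c['R'],c['t'])
s=bot.read_state(); print(s['time'],s['tool_pos'],s['tcp_rot'],s['q'])
rows([(A([.466,.322,.26]),pose(15),2,50),(A([.466,.322,.129]),pose(15),5,50)])
```

```text
[309.70691629   0.         316.47237537] [[ 2.56585660e-01 -9.66521478e-01 -1.80675784e-04]
 [-9.23904848e-01 -2.45326970e-01  2.93623073e-01]
 [-2.83837331e-01 -7.51725426e-02 -9.55921262e-01]] [0.12368683 0.44000216 0.55665729]
2.2333 [0.4607113  0.2569862  0.26028343] [-3.10907648e+00 -4.10288049e-01 -7.83930328e-04] [ 0.45822717 -0.03585592  1.88237885  0.00530969  1.2928136   1.76515924]
[-0.005,-0.001,0.001,0.110,-0.307,0.003,50]
[-0.005,-0.001,0.001,0.110,-0.307,0.002,50]
--
[-0.000,0.000,0.000,0.000,-0.000,0.262,50]
[-0.000,0.000,0.000,0.000,-0.000,0.262,50]
[-0.000,0.000,0.000,0.000,-0.000,0.262,50]
[-0.000,0.000,0.000,0.000,-0.000,0.262,50]
[-0.000,0.000,0.000,0.000,-0.000,0.262,50]
--
```

View pics/wrist1.png

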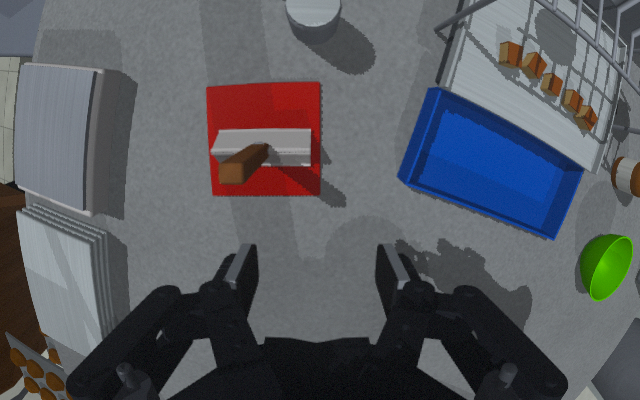

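Wrist view: the handle's top face is at about (231,173), the head spans (212,140)–(311,148), and the mat is at (265,138). The five chunks are at (510,53), (533,65), (550,85), (571,100) and (587,116). I check the handle position and the chunk heights with this sharper view.

```bash
cat >> h.py <<'E'
def fz(c,u,v,z):
    K=c['K']; x=np.array([u-K[0,2],v-K[1,2]]); r=np.linalg.norm(x); a=r/K[0,0]
    ray=c['R'].T@np.array([*(x/r*np.sin(a)),np.cos(a)]); o=-c['R'].T@c['t']; return o+ray*(z-o[2])/ray[2]
E
python3 - <<'E'
from h import *
c=load('wrist')
for n,p,z in [('htop',(231.5,173),.171),('footR-front',(311,166),.006),('footL-front',(219,157),.006),('ridgeR',(311,129),.047),('ridgeL',(220,133),.047),('matTL',(207,87),.006),('matTR',(320,82),.006),('matBL',(212,196),.006),('matBR',(321,194),.006),('sheetFL',(440,88),.06),('sheetFR',(597,170),.06)]:
    print(n,fz(c,*p,z).round(4))
im=c['image'][30:130,490:610,::-1]; cv2.imwrite('pics/ch.png',cv2.resize(im,None,fx=6,fy=6,interpolation=cv2.INTER_CUBIC)[:600,:720])
E
```

```text
htop [0.4671 0.321  0.171 ]
footR-front [0.4561 0.2564 0.006 ]
footL-front [0.4378 0.3792 0.006 ]
ridgeR [0.506  0.2688 0.047 ]
ridgeL [0.4763 0.3724 0.047 ]
matTL [0.5259 0.4159 0.006 ]
matTR [0.5641 0.2731 0.006 ]
matBL [0.3814 0.3795 0.006 ]
matBR [0.4227 0.2339 0.006 ]
sheetFL [0.5952 0.1397 0.06  ]
sheetFR [ 0.5899 -0.1725  0.06  ]
```

View pics/ch.png

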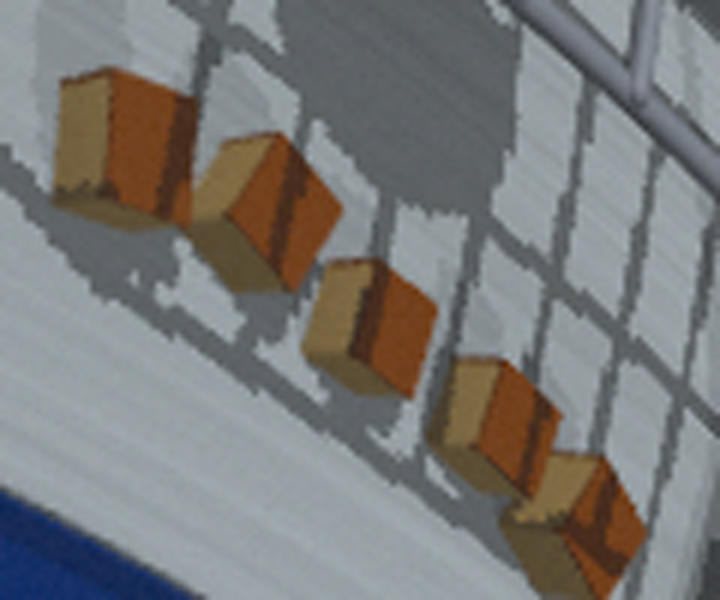

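The chunk crop shows five cubes with brown tops and their rear top corners: chunk0 (112,68)/(195,98), chunk1 (275,133)/(343,210), chunk4 (605,455)/(645,530). The handle is confirmed at (0.467, 0.321), so I grasp it.

>>> play_rows([
  [[-0.005, 0, 0, 0.11, -0.307, 0.003, 60], [-0.005, 0, 0, 0.11, -0.3, 0.002, 60], [0, 0, 0, 0, 0, 0.2, 60], [0, 0, 0, 0, 0, 0.2, 60], [0, 0, 0, 0, 0, 0.2, 60]],
])

```text
time: 2.65
tool_pos: [0.4666, 0.3139, 0.1992]
tcp_rot: [3.11, 0.409, 0.001]
wrist_force: [0.7, 0.3, -0.6]
width: 0.699
grip_force: 0.0
```

Run:
```python
from h import *
s=bot.read_state(); print(s['time'],s['tool_pos'],s['tcp_rot'])
rows([(np.array([.467,.321,.129]),pose(15),4,60)])
c=load('wrist'); Ri=Ro.from_euler('z',-SY,True)
for k,(a,h) in enumerate([(((112,68),(195,98),(180,225)),.022),(((275,133),(343,210),(230,217)),.020),(((375,260),(437,300),(360,355)),.022),(((500,360),(560,410),(475,455)),.02),(((605,455),(645,530),(565,535)),.024)]):
    print(k,[Ri.apply(fz(c,490+x/6,30+y/6,.06+h)-SO).round(3)[:2].tolist() for x,y in a])
```

```text
2.65 [0.46663985 0.31389471 0.19918898] [3.10982088e+00 4.08697872e-01 1.02905420e-03]
[0.003,0.000,-0.000,0.005,-0.018,0.175,60]
[0.003,0.000,-0.000,0.005,-0.018,0.175,60]
[0.003,0.000,-0.000,0.005,-0.017,0.175,60]
[0.003,0.000,-0.000,0.005,-0.017,0.175,60]
--
0 [[0.089, 0.093], [0.093, 0.072], [0.066, 0.068]]
1 [[0.098, 0.049], [0.092, 0.026], [0.075, 0.055]]
2 [[0.085, 0.015], [0.086, -0.005], [0.064, 0.013]]
3 [[0.085, -0.031], [0.084, -0.056], [0.061, -0.031]]
4 [[0.08, -0.071], [0.071, -0.094], [0.057, -0.064]]
```

>>> play_rows([
  [[0.003, 0, 0, 0.005, -0.018, 0.175, 60], [0.003, 0, 0, 0.005, -0.018, 0.175, 60], [0.003, 0, 0, 0.005, -0.018, 0.175, 60], [0.003, 0, 0, 0.005, -0.018, 0.175, 60], [0, 0, 0, 0, 0, 0, 10]],
], newtons=90)

```text
time: 3.07
tool_pos: [0.464, 0.3187, 0.1255]
tcp_rot: [3.113, 0.407, -0.012]
wrist_force: [-1.0, -0.7, -0.5]
width: 0.578
grip_force: 0.0
```

>>> play_rows([
  [[0, 0, 0, 0, 0, 0, 10], [0, 0, 0, 0, 0, 0, 10], [0, 0, 0, 0, 0, 0, 10], [0, 0, 0, 0, 0, 0, 10], [0, 0, 0, 0, 0, 0, 10]],
], newtons=90)

```text
time: 3.48
tool_pos: [0.4674, 0.3207, 0.1309]
tcp_rot: [-3.114, -0.407, -0.002]
wrist_force: [0.5, -0.3, -2.0]
width: 0.243
grip_force: 88.1
```

Run:
```python
from h import *
s=bot.read_state(); print({k:s[k] for k in('time','tool_pos','tcp_rot','width','grip_force','wrist_force')})
np.savez('grasp.npz',p=s['tool_pos'],r=s['tcp_rot'])
p=s['tool_pos']; g=(p[2]+.019-.006)*1000; print('grip',g)
u=p+[0,0,.11]
v=edge(-.03,.043,.07,20,g)+[-.0,0,.05]
rows([(u,pose(15),5,10),(v,pose(SY,20),9,10),(edge(.02,.043,.034,45,g),pose(SY,45),6,10),(edge(.112,.043,.034,45,g),pose(SY,45),5,10),(edge(.112,.043,.004,45,g),pose(SY,45),2,10)])
print(v)
```

```text
{'time': 3.4833, 'tool_pos': array([0.46735584, 0.32067628, 0.1309088 ]), 'tcp_rot': array([-3.11373858e+00, -4.06686155e-01, -1.55246672e-03]), 'width': 0.24292979915742863, 'grip_force': 88.08765649795532, 'wrist_force': array([ 0.46879047, -0.28755   , -1.96093791])}
grip 143.9088024691725
[-0.001,-0.000,-0.001,0.000,-0.000,-0.220,10]
[-0.001,-0.000,-0.001,0.000,-0.000,-0.220,10]
[-0.001,-0.000,-0.001,0.000,-0.000,-0.220,10]
[-0.001,-0.000,-0.001,0.000,-0.000,-0.220,10]
[-0.001,-0.000,-0.001,0.000,-0.000,-0.220,10]
--
[-0.012,0.077,0.067,-0.006,0.329,-0.072,10]
[-0.012,0.077,0.067,0.008,0.330,-0.070,10]
[-0.012,0.077,0.067,0.021,0.330,-0.067,10]
[-0.012,0.077,0.067,0.035,0.329,-0.064,10]
[-0.012,0.077,0.067,0.048,0.328,-0.061,10]
[-0.012,0.077,0.067,0.061,0.326,-0.057,10]
[-0.012,0.077,0.067,0.074,0.325,-0.052,10]
[-0.012,0.077,0.067,0.087,0.322,-0.047,10]
[-0.012,0.077,0.067,0.099,0.319,-0.042,10]
--
[0.000,0.145,-0.000,-0.062,0.000,0.166,10]
[0.000,0.145,-0.000,-0.074,-0.000,0.161,10]
[0.000,0.145,-0.000,-0.086,-0.000,0.155,10]
[0.000,0.145,-0.000,-0.097,0.000,0.148,10]
[0.000,0.145,-0.000,-0.107,-0.000,0.141,10]
[0.000,0.145,-0.000,-0.117,0.000,0.133,10]
--
[-0.000,0.000,0.000,0.130,0.000,0.130,10]
[-0.000,0.000,0.000,0.130,-0.000,0.130,10]
[-0.000,0.000,0.000,0.130,-0.000,0.130,10]
[-0.000,0.000,0.000,0.130,0.000,0.130,10]
[-0.000,0.000,0.000,0.130,0.000,0.130,10]
--
[-0.000,0.000,0.000,-0.106,-0.000,0.106,10]
[-0.000,0.000,0.000,-0.106,-0.000,0.106,10]
--
[0.53867596 0.03306313 0.30558436]
```

>>> play_rows([
  [[0, 0, 0, 0, 0, -0.18, 10], [0, 0, 0, 0, 0, -0.23, 10], [0, 0, 0, 0, 0, -0.23, 10], [0, 0, 0, 0, 0, -0.23, 10], [0, 0, 0, 0, 0, -0.23, 10]],
])

```text
time: 3.9
tool_pos: [0.4669, 0.3203, 0.2414]
tcp_rot: [-3.114, -0.407, -0.0]
wrist_force: [0.9, -0.2, -2.2]
width: 0.245
grip_force: 88.0
```

>>> play_rows([
  [[-0.012, 0.077, 0.067, -0.006, 0.329, -0.072, 10], [-0.012, 0.077, 0.067, 0.008, 0.33, -0.07, 10], [-0.012, 0.077, 0.067, 0.021, 0.33, -0.067, 10], [-0.012, 0.077, 0.067, 0.035, 0.329, -0.064, 10], [-0.012, 0.077, 0.067, 0.048, 0.328, -0.061, 10]],
])

```text
time: 4.32
tool_pos: [0.5062, 0.1591, 0.2766]
tcp_rot: [3.119, 0.141, 0.308]
wrist_force: [0.3, 0.7, -2.1]
width: 0.248
grip_force: 88.9
```

>>> play_rows([
  [[-0.012, 0.077, 0.067, 0.061, 0.326, -0.057, 10], [-0.012, 0.077, 0.067, 0.074, 0.325, -0.052, 10], [-0.012, 0.077, 0.067, 0.087, 0.322, -0.047, 10], [-0.012, 0.077, 0.067, 0.1, 0.319, -0.042, 10], [0, 0, 0, 0, 0, 0, 10]],
])

```text
time: 4.73
tool_pos: [0.538, 0.0278, 0.3066]
tcp_rot: [3.081, -0.077, 0.55]
wrist_force: [-0.3, -0.2, -2.4]
width: 0.248
grip_force: 89.6
```

Run:
```python
from h import *
s=bot.read_state(); print({k:s[k] for k in('time','tool_pos','tcp_rot','width','grip_force','wrist_force','q')}); g=143.9
rows([(edge(.02,.043,.034,45,g),pose(SY,45),5,10)])
c=cap('scene'); cv2.imwrite('pics/scene1.png',c['image'][:,:,::-1])
```

```text
{'time': 4.7333, 'tool_pos': array([0.53796138, 0.02775238, 0.30655064]), 'tcp_rot': array([ 3.08055003, -0.07739401,  0.55028161]), 'width': 0.2476150617392976, 'grip_force': 89.57549929618835, 'wrist_force': array([-0.31275644, -0.16653645, -2.36203574]), 'q': array([ 0.02331643, -0.26976857,  2.03819421, -0.03271926,  1.02085805,
        1.65648492])}
[0.003,0.173,-0.002,-0.076,-0.011,0.201,10]
[0.003,0.173,-0.002,-0.093,-0.011,0.193,10]
[0.003,0.173,-0.002,-0.109,-0.011,0.185,10]
[0.003,0.173,-0.002,-0.125,-0.011,0.175,10]
[0.003,0.173,-0.002,-0.139,-0.011,0.163,10]
--
```

View pics/scene1.png

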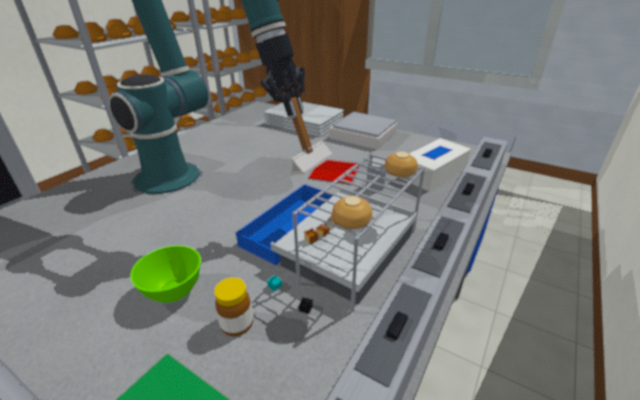

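The scraper is held and leaned back at (305,150), with its head towards the sheet. Next I lean it to 45° in front of the rack and reach in over the chunks.

>>> play_rows([
  [[0.003, 0.173, -0.002, -0.076, -0.011, 0.2, 10], [0.003, 0.173, -0.002, -0.093, -0.011, 0.193, 10], [0.003, 0.173, -0.002, -0.109, -0.011, 0.185, 10], [0.003, 0.173, -0.002, -0.125, -0.011, 0.175, 10], [0.003, 0.173, -0.002, -0.139, -0.011, 0.163, 10]],
])

```text
time: 5.2
tool_pos: [0.5357, 0.0397, 0.1967]
tcp_rot: [2.895, -0.054, 1.198]
wrist_force: [1.7, -2.2, -2.9]
width: 0.241
grip_force: 89.7
```

Run:
```python
from h import *
s=bot.read_state(); print({k:s[k] for k in('time','tool_pos','tcp_rot','wrist_force','q')}); g=143.9
rows([(edge(.02,.043,.034,45,g),pose(SY,45),1,10),(edge(.112,.043,.034,45,g),pose(SY,45),4,10)])
# check scraper attitude/height from top camera
c=cap('top')
P,I,m=cluster(c,(260,170,380,260),lambda P,I:(I.min(2)>140)&(P[...,2]>.085)&(P[...,2]<.2))
q=P[m]; print(m.sum(),np.percentile(q,[2,50,98],axis=0).round(3)); print('pred edge',edge(.02,.043,.034,45,g), SO+Ro.from_euler('z',SY,True).apply([.02,.043,.034]))
cv2.imwrite('pics/top1.png',cv2.resize(c['image'][100:255,240:420,::-1],None,fx=3,fy=3,interpolation=cv2.INTER_CUBIC))
```

```text
{'time': 5.2, 'tool_pos': array([0.53569865, 0.03967307, 0.19666817]), 'tcp_rot': array([ 2.89464526, -0.05374931,  1.19810834]), 'wrist_force': array([ 1.65439298, -2.16149335, -2.89079251]), 'q': array([ 0.07548614, -0.39869643,  2.48626741, -0.26958759,  0.28165898,
        1.9123023 ])}
[-0.018,0.001,0.002,0.033,0.065,-0.004,10]
--
[0.000,0.000,-0.000,0.163,-0.000,0.163,10]
[0.000,0.000,-0.000,0.163,0.000,0.163,10]
[0.000,0.000,-0.000,0.163,-0.000,0.163,10]
[0.000,0.000,-0.000,0.163,-0.000,0.163,10]
--
679 [[ 0.593 -0.018  0.123]
 [ 0.616  0.037  0.131]
 [ 0.636  0.098  0.14 ]]
pred edge [0.53749862 0.03311247 0.1992882 ] [0.60878311 0.03012477 0.094     ]
```

View pics/top1.png

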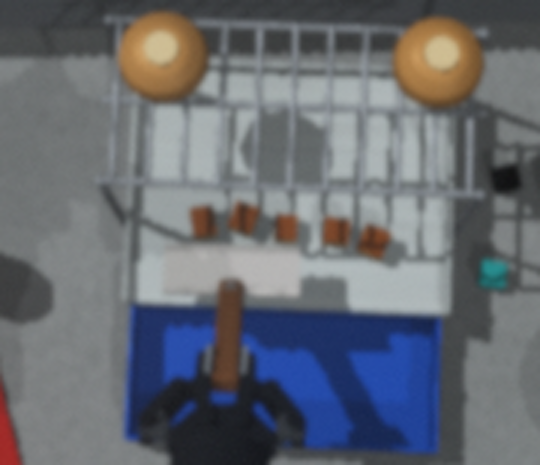

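The top view shows the leaned head spanning (165..300, 248..297) in front of chunks 0–2, as planned. I correct the few mm of lag, then reach in.

>>> play_rows([
  [[-0.018, 0, 0.002, 0.033, 0.065, -0.01, 10], [0, 0, 0, 0, 0, 0, 10], [0, 0, 0, 0.12, 0, 0.12, 10]],
])

```text
time: 5.5
tool_pos: [0.5563, 0.0315, 0.2038]
tcp_rot: [2.886, -0.062, 1.193]
wrist_force: [1.1, 1.1, -1.8]
width: 0.247
grip_force: 90.1
```

Run:
```python
from h import *
s=bot.read_state(); print({k:s[k] for k in('time','tool_pos','tcp_rot','wrist_force','q')}); g=143.9
rows([(edge(.112,.043,.034,45,g),pose(SY,45),5,10),(edge(.112,.043,.004,45,g),pose(SY,45),2,10)])
```

```text
{'time': 5.5, 'tool_pos': array([0.55627417, 0.03150048, 0.20378936]), 'tcp_rot': array([ 2.88606969, -0.0621556 ,  1.1931937 ]), 'wrist_force': array([ 1.06101457,  1.1496733 , -1.84400713]), 'q': array([ 0.05660163, -0.35546316,  2.4447796 , -0.26244232,  0.27988332,
        1.89357267])}
[0.001,0.001,-0.000,0.097,-0.002,0.110,10]
[0.001,0.001,-0.000,0.097,-0.002,0.110,10]
[0.001,0.001,-0.000,0.097,-0.002,0.110,10]
[0.001,0.001,-0.000,0.097,-0.002,0.110,10]
[0.001,0.001,-0.000,0.097,-0.002,0.110,10]
--
[0.000,-0.000,-0.000,-0.106,-0.000,0.106,10]
[0.000,-0.000,-0.000,-0.106,-0.000,0.106,10]
--
```

>>> play_rows([
  [[0, 0, 0, 0.1, -0.002, 0.105, 10], [0, 0, 0, 0.1, -0.002, 0.105, 10], [0, 0, 0, 0.1, -0.002, 0.105, 10], [0, 0, 0, 0.1, -0.002, 0.105, 10], [0, 0, 0, 0.1, -0.002, 0.105, 10]],
])

```text
time: 5.92
tool_pos: [0.6331, 0.029, 0.2047]
tcp_rot: [2.883, -0.063, 1.199]
wrist_force: [-0.4, -0.2, -2.4]
width: 0.249
grip_force: 90.0
```

>>> play_rows([
  [[0, 0, 0, 0, 0, 0, 10]],
])

```text
time: 6.0
tool_pos: [0.6346, 0.0291, 0.2056]
tcp_rot: [2.882, -0.063, 1.202]
wrist_force: [1.2, 0.2, -1.7]
width: 0.246
grip_force: 89.9
```

Run:
```python
from h import *
s=bot.read_state(); print({k:s[k] for k in('time','tool_pos','tcp_rot','wrist_force','q')}); g=143.9
print(edge(.112,.043,.034,45,g))
rows([(edge(.112,.043,.004,45,g),pose(SY,45),3,10)])
```

```text
{'time': 6.0, 'tool_pos': array([0.63462942, 0.02910246, 0.20559351]), 'tcp_rot': array([ 2.88247058, -0.06302859,  1.20229999]), 'wrist_force': array([ 1.23940332,  0.23527305, -1.6646607 ]), 'q': array([ 0.03940899, -0.17125687,  2.31070596, -0.27585469,  0.2216969 ,
        1.89842003])}
[0.62941792 0.02925991 0.1992882 ]
[0.001,-0.003,-0.001,-0.098,0.000,0.073,10]
[0.001,-0.003,-0.001,-0.098,0.000,0.073,10]
[0.001,-0.003,-0.001,-0.098,0.000,0.073,10]
--
```

>>> play_rows([
  [[0, -0.003, 0, -0.092, 0, 0.079, 10], [0, -0.003, 0, -0.092, 0, 0.079, 10], [0, -0.003, 0, -0.092, 0, 0.079, 10], [0, 0, 0, 0, 0, 0, 10]],
])

```text
time: 6.33
tool_pos: [0.6281, 0.0292, 0.1658]
tcp_rot: [2.887, -0.061, 1.191]
wrist_force: [0.1, 0.2, -0.4]
width: 0.249
grip_force: 89.9
```

Run:
```python
from h import *
s=bot.read_state(); print({k:s[k] for k in('time','tool_pos','tcp_rot','wrist_force','q')}); g=143.9
print(edge(.112,.043,.004,45,g))
rows([(edge(.108,.043,.003,34,g),pose(SY,34),2,10),(edge(.06,.043,.003,32,g),pose(SY,32),3,10),(edge(-.04,.043,.004,30,g),pose(SY,30),6,10)])
c=cap('scene'); cv2.imwrite('pics/scene2.png',cv2.resize(c['image'][130:290,220:440,::-1],None,fx=3.5,fy=3.5,interpolation=cv2.INTER_CUBIC))
```

```text
{'time': 6.3333, 'tool_pos': array([0.62810511, 0.0291864 , 0.16583515]), 'tcp_rot': array([ 2.88667533, -0.06133955,  1.19132463]), 'wrist_force': array([ 0.10692561,  0.21838374, -0.41943605]), 'q': array([ 0.03992986, -0.12234302,  2.35179225, -0.43003501,  0.14405994,
        2.05466121])}
[0.62941792 0.02925991 0.1692882 ]
[0.002,-0.189,0.000,0.116,-0.001,0.016,10]
[0.002,-0.189,0.000,0.117,-0.001,0.005,10]
--
[-0.000,-0.023,-0.000,-0.118,0.000,-0.086,10]
[-0.000,-0.023,-0.000,-0.119,-0.000,-0.085,10]
[-0.000,-0.023,-0.000,-0.120,0.000,-0.084,10]
--
[-0.000,-0.012,-0.000,-0.133,0.000,-0.088,10]
[-0.000,-0.012,-0.000,-0.134,-0.000,-0.087,10]
[-0.000,-0.012,-0.000,-0.134,-0.000,-0.087,10]
[-0.000,-0.012,-0.000,-0.135,-0.000,-0.086,10]
[-0.000,-0.012,-0.000,-0.135,0.000,-0.085,10]
[-0.000,-0.012,-0.000,-0.136,-0.000,-0.084,10]
--
```

View pics/scene2.png

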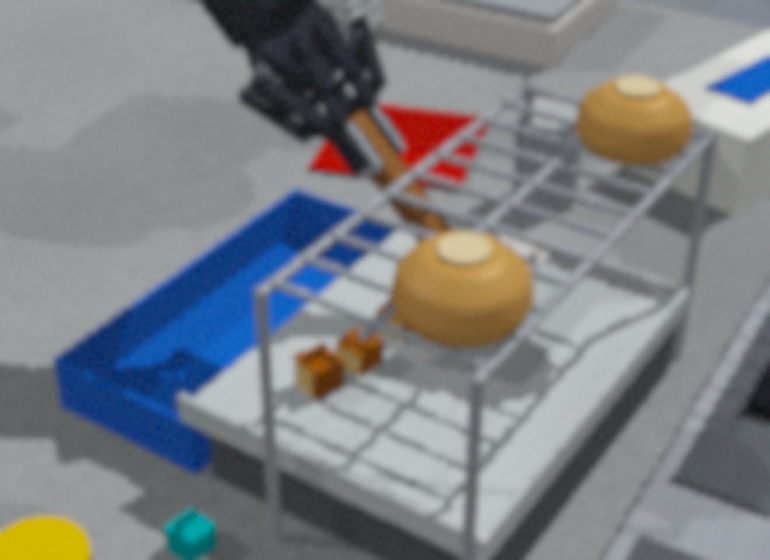

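The head is under the rack behind the chunks, and the handle is clear of the front rail at (440,130). The roll hides the head, while chunks 3 and 4 show at (320,370) and (360,350). Starting sweep A.

>>> play_rows([
  [[0, -0.189, 0, 0.11, 0, 0.005, 10], [0, -0.189, 0, 0.115, 0, 0.005, 10], [0, -0.023, 0, -0.118, 0, -0.086, 10], [0, -0.023, 0, -0.119, 0, -0.085, 10], [0, -0.023, 0, -0.12, 0, -0.084, 10]],
])

```text
time: 6.8
tool_pos: [0.5985, 0.0283, 0.179]
tcp_rot: [2.989, -0.071, 0.9]
wrist_force: [0.0, 0.6, -1.7]
width: 0.249
grip_force: 89.9
```

Run:
```python
from h import *
s=bot.read_state(); print({k:s[k] for k in('time','tool_pos','tcp_rot','wrist_force','q')}); g=143.9
print(edge(.06,.043,.003,32,g),pose(SY,32).as_rotvec())
rows([(edge(-.04,.043,.0035,30,g),pose(SY,30),8,10)])
```

```text
{'time': 6.8, 'tool_pos': array([0.59848537, 0.02833241, 0.17902476]), 'tcp_rot': array([ 2.98865053, -0.07101214,  0.89960809]), 'wrist_force': array([ 0.03094675,  0.63078447, -1.68841883]), 'q': array([ 0.0356823 , -0.1550573 ,  2.25851309, -0.11695064,  0.45793695,
        1.74349933])}
[0.60295447 0.03036906 0.18163927] [ 3.00818507 -0.06301249  0.86258319]
[0.002,-0.015,-0.001,-0.092,-0.002,-0.068,10]
[0.002,-0.015,-0.001,-0.093,-0.002,-0.067,10]
[0.002,-0.015,-0.001,-0.093,-0.002,-0.067,10]
[0.002,-0.015,-0.001,-0.094,-0.002,-0.066,10]
[0.002,-0.015,-0.001,-0.094,-0.002,-0.065,10]
[0.002,-0.015,-0.001,-0.095,-0.002,-0.064,10]
[0.002,-0.015,-0.001,-0.095,-0.003,-0.064,10]
[0.002,-0.015,-0.001,-0.096,-0.003,-0.063,10]
--
```

>>> play_rows([
  [[0, -0.015, 0, -0.092, -0.002, -0.068, 10], [0, -0.015, 0, -0.093, -0.002, -0.067, 10], [0, -0.015, 0, -0.093, -0.002, -0.067, 10], [0, -0.015, 0, -0.094, -0.002, -0.066, 10], [0, -0.015, 0, -0.094, -0.002, -0.065, 10]],
])

```text
time: 7.22
tool_pos: [0.5379, 0.0318, 0.1782]
tcp_rot: [3.006, -0.071, 0.837]
wrist_force: [-0.7, -0.2, -2.0]
width: 0.242
grip_force: 89.9
```

>>> play_rows([
  [[0, -0.015, 0, -0.095, -0.002, -0.064, 10], [0, -0.015, 0, -0.095, -0.002, -0.064, 10], [0, -0.015, 0, -0.096, -0.002, -0.063, 10], [0, 0, 0, 0, 0, 0, 10], [0, 0, 0, 0, 0, 0, 10]],
])

```text
time: 7.63
tool_pos: [0.5044, 0.0341, 0.18]
tcp_rot: [3.015, -0.071, 0.806]
wrist_force: [-0.0, 0.6, -2.3]
width: 0.242
grip_force: 89.9
```

```bash
cat >> h.py <<'E'
def brown(c,z0=0.005,z1=.1):
    P,I,m=cluster(c,(270,155,400,255),lambda P,I:(I[...,0]-I[...,2]>40)&(I[...,0]<210)&(P[...,2]>z0)&(P[...,2]<z1))
    n,l,s,ce=cv2.connectedComponentsWithStats(m.astype(np.uint8))
    for i in range(1,n):
        if s[i,4]>8: print(s[i],np.median(P[l==i],0).round(3))
E
python3 - <<'E'
from h import *
s=bot.read_state(); print({k:s[k] for k in('time','tool_pos','tcp_rot','wrist_force','q')}); g=143.9
c=cap('top'); brown(c)
cv2.imwrite('pics/top2.png',cv2.resize(c['image'][100:255,240:420,::-1],None,fx=3,fy=3,interpolation=cv2.INTER_CUBIC))
R=Ro.from_rotvec(s['tcp_rot']); up=s['tool_pos']+[0,0,.05]
rows([(up,pose(SY,30),2,10),(edge(-.02,-.056,.05,36,g),pose(SY,36),4,10),(edge(.01,-.056,.036,42,g),pose(SY,42),3,10)])
E
```

```text
{'time': 7.6333, 'tool_pos': array([0.50437727, 0.03411355, 0.18003868]), 'tcp_rot': array([ 3.01545429, -0.07137685,  0.80608875]), 'wrist_force': array([-0.01658318,  0.58019763, -2.29360255]), 'q': array([ 0.05972499, -0.34625875,  2.37601249, -0.10771162,  0.59506679,
        1.75113055])}
[78 18  8  8 59] [ 0.657 -0.052  0.081]
[90 21 10 10 67] [ 0.647 -0.088  0.084]
[0.010,0.001,-0.003,0.122,0.002,-0.217,10]
[0.010,0.001,-0.003,0.122,0.001,-0.217,10]
--
[-0.000,0.052,0.000,0.017,0.247,0.024,10]
[-0.000,0.052,0.000,0.016,0.247,0.024,10]
[-0.000,0.052,0.000,0.015,0.247,0.025,10]
[-0.000,0.052,0.000,0.015,0.247,0.025,10]
--
[-0.000,0.070,0.000,0.010,-0.000,0.090,10]
[-0.000,0.070,0.000,0.006,0.000,0.091,10]
[-0.000,0.070,0.000,0.003,-0.000,0.091,10]
--
```

View pics/top2.png

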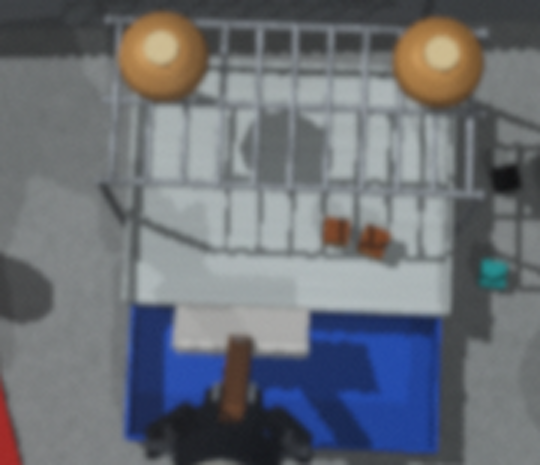

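Sweep A pushed chunks 0–2 off; chunks 3 and 4 stayed at (335,230) and (374,241). Now I lift and shift right for sweep B.

>>> play_rows([
  [[0.01, 0, -0.003, 0.122, 0, -0.217, 10], [0.01, 0, -0.003, 0.122, 0, -0.217, 10], [0, 0.052, 0, 0.017, 0.247, 0.024, 10], [0, 0.052, 0, 0.016, 0.247, 0.024, 10], [0, 0.052, 0, 0.015, 0.247, 0.025, 10]],
])

```text
time: 8.1
tool_pos: [0.5103, -0.0407, 0.2274]
tcp_rot: [2.987, -0.059, 0.93]
wrist_force: [0.2, 1.3, -1.7]
width: 0.243
grip_force: 90.1
```

>>> play_rows([
  [[0, 0.052, 0, 0.015, 0.247, 0.025, 10], [0, 0.07, 0, 0.01, 0, 0.09, 10], [0, 0.07, 0, 0.006, 0, 0.09, 10], [0, 0.07, 0, 0.003, 0, 0.09, 10], [0, 0, 0, 0, 0, 0, 10]],
])

```text
time: 8.52
tool_pos: [0.5271, -0.0659, 0.2009]
tcp_rot: [2.923, -0.064, 1.11]
wrist_force: [-0.7, 0.5, -4.3]
width: 0.244
grip_force: 90.5
```

Run:
```python
from h import *
s=bot.read_state(); print({k:s[k] for k in('time','tool_pos','tcp_rot','wrist_force','q')}); g=143.9
print(edge(.01,-.056,.036,42,g),pose(SY,42).as_rotvec())
rows([(edge(.03,-.056,.036,42,g),pose(SY,42),1,10),(edge(.102,-.056,.036,42,g),pose(SY,42),4,10)])
```

```text
{'time': 8.5167, 'tool_pos': array([ 0.52710641, -0.06590054,  0.20087701]), 'tcp_rot': array([ 2.9228689 , -0.06375071,  1.11043156]), 'wrist_force': array([-0.65514589,  0.50712422, -4.26167297]), 'q': array([-0.27009461, -0.40432015,  2.4530109 ,  0.38896456,  0.40729374,
        1.04064825])}
[ 0.52896492 -0.06561677  0.20487792] [ 2.91835809 -0.06113089  1.12025271]
[-0.000,0.014,-0.003,0.190,-0.004,0.115,10]
--
[-0.000,0.000,-0.000,0.134,-0.000,0.120,10]
[-0.000,0.000,-0.000,0.134,0.000,0.120,10]
[-0.000,0.000,-0.000,0.134,0.000,0.120,10]
[-0.000,0.000,-0.000,0.134,-0.000,0.120,10]
--
```

>>> play_rows([
  [[0, 0.014, -0.003, 0.19, -0.004, 0.11, 10], [0, 0, 0, 0.134, 0, 0.12, 10], [0, 0, 0, 0.134, 0, 0.12, 10], [0, 0, 0, 0.134, 0, 0.12, 10], [0, 0, 0, 0.134, 0, 0.12, 10]],
])

```text
time: 8.93
tool_pos: [0.6236, -0.069, 0.2099]
tcp_rot: [2.916, -0.058, 1.126]
wrist_force: [-0.2, 0.2, -2.0]
width: 0.243
grip_force: 90.6
```

>>> play_rows([
  [[0, 0, 0, 0, 0, 0, 10]],
])

```text
time: 9.02
tool_pos: [0.6257, -0.0694, 0.2114]
tcp_rot: [2.913, -0.058, 1.13]
wrist_force: [-0.3, -0.5, -1.5]
width: 0.243
grip_force: 90.6
```

Run:
```python
from h import *
s=bot.read_state(); print({k:s[k] for k in('time','tool_pos','tcp_rot','wrist_force','q')}); g=143.9
print(edge(.102,-.056,.036,42,g))
rows([(edge(.102,-.056,.003,42,g),pose(SY,42),3,10)])
c=cap('top'); brown(c)
```

```text
{'time': 9.0167, 'tool_pos': array([ 0.62568075, -0.06942589,  0.21140214]), 'tcp_rot': array([ 2.91349824, -0.05808151,  1.12966015]), 'wrist_force': array([-0.26629512, -0.46146037, -1.45264828]), 'q': array([-0.21374982, -0.18227518,  2.28238483,  0.36365563,  0.32915641,
        1.09545971])}
[ 0.62088422 -0.06946933  0.20487792]
[0.000,-0.005,0.001,-0.101,0.001,0.087,10]
[0.000,-0.005,0.001,-0.100,0.001,0.087,10]
[0.000,-0.005,0.001,-0.100,0.001,0.087,10]
--
[78 18  7  8 35] [ 0.66  -0.049  0.081]
[34 53  7  7 45] [0.569 0.072 0.033]
[48 54  7  7 45] [0.566 0.033 0.031]
[61 54  6  6 35] [ 0.568 -0.004  0.028]
```

>>> play_rows([
  [[0, -0.005, 0, -0.095, 0, 0.09, 10], [0, -0.005, 0, -0.097, 0, 0.088, 10], [0, -0.005, 0, -0.097, 0, 0.088, 10], [0, 0, 0, 0, 0, 0, 10]],
])

```text
time: 9.4
tool_pos: [0.6162, -0.0682, 0.167]
tcp_rot: [2.924, -0.059, 1.108]
wrist_force: [-0.4, -0.1, -2.1]
width: 0.246
grip_force: 90.5
```

Run:
```python
from h import *
s=bot.read_state(); print({k:s[k] for k in('time','tool_pos','tcp_rot','wrist_force','q')}); g=143.9
print(edge(.102,-.056,.003,42,g))
rows([(edge(.10,-.056,.003,34,g),pose(SY,34),2,10),(edge(.06,-.056,.003,32,g),pose(SY,32),3,10),(edge(-.045,-.056,.0035,29,g),pose(SY,29),8,10)])
```

```text
{'time': 9.4, 'tool_pos': array([ 0.61617407, -0.06824001,  0.16699647]), 'tcp_rot': array([ 2.92399009, -0.05882627,  1.10828889]), 'wrist_force': array([-0.41934768, -0.10665532, -2.08237262]), 'q': array([-0.21563699, -0.13565751,  2.33000739,  0.47233211,  0.25748336,
        0.98004971])}
[ 0.62088422 -0.06946933  0.17187792]
[-0.001,-0.131,0.001,0.112,0.005,0.013,10]
[-0.001,-0.131,0.001,0.113,0.005,0.006,10]
--
[-0.000,-0.023,-0.000,-0.096,-0.000,-0.072,10]
[-0.000,-0.023,-0.000,-0.097,0.000,-0.070,10]
[-0.000,-0.023,-0.000,-0.098,-0.000,-0.069,10]
--
[-0.000,-0.013,-0.000,-0.103,0.000,-0.068,10]
[-0.000,-0.013,-0.000,-0.103,-0.000,-0.068,10]
[-0.000,-0.013,-0.000,-0.104,0.000,-0.067,10]
[-0.000,-0.013,-0.000,-0.104,0.000,-0.066,10]
[-0.000,-0.013,-0.000,-0.105,0.000,-0.066,10]
[-0.000,-0.013,-0.000,-0.105,0.000,-0.065,10]
[-0.000,-0.013,-0.000,-0.105,-0.000,-0.064,10]
[-0.000,-0.013,-0.000,-0.106,0.000,-0.064,10]
--
```

>>> play_rows([
  [[0, -0.131, 0, 0.115, 0.005, 0.008, 10], [0, -0.131, 0, 0.113, 0.005, 0.003, 10], [0, -0.023, 0, -0.096, 0, -0.072, 10], [0, -0.023, 0, -0.097, 0, -0.07, 10], [0, -0.023, 0, -0.098, 0, -0.069, 10]],
])

```text
time: 9.82
tool_pos: [0.5998, -0.0691, 0.1862]
tcp_rot: [3.005, -0.061, 0.871]
wrist_force: [-0.1, 1.2, -2.1]
width: 0.248
grip_force: 90.4
```

Run:
```python
from h import *
s=bot.read_state(); print({k:s[k] for k in('time','tool_pos','tcp_rot','wrist_force')}); g=143.9
print(edge(.06,-.056,.003,32,g))
rows([(edge(-.045,-.056,.0035,29,g),pose(SY,29),8,10)])
```

```text
{'time': 9.8167, 'tool_pos': array([ 0.59984913, -0.06908801,  0.18618504]), 'tcp_rot': array([ 3.00516303, -0.0608365 ,  0.87097497]), 'wrist_force': array([-0.14065903,  1.16656548, -2.10557034])}
[ 0.59880878 -0.0685441   0.18163927]
[0.000,-0.015,0.000,-0.107,-0.001,-0.065,10]
[0.000,-0.015,0.000,-0.107,-0.001,-0.064,10]
[0.000,-0.015,0.000,-0.108,-0.001,-0.063,10]
[0.000,-0.015,0.000,-0.108,-0.001,-0.062,10]
[0.000,-0.015,0.000,-0.108,-0.001,-0.062,10]
[0.000,-0.015,0.000,-0.109,-0.001,-0.061,10]
[0.000,-0.015,0.000,-0.109,-0.001,-0.060,10]
[0.000,-0.015,0.000,-0.110,-0.001,-0.059,10]
--
```

>>> play_rows([
  [[0, -0.015, 0, -0.12, 0, -0.044, 10], [0, -0.015, 0, -0.107, 0, -0.066, 10], [0, -0.015, 0, -0.108, 0, -0.065, 10], [0, -0.015, 0, -0.108, 0, -0.064, 10], [0, -0.015, 0, -0.108, 0, -0.064, 10]],
])

```text
time: 10.23
tool_pos: [0.5355, -0.0664, 0.1816]
tcp_rot: [3.023, -0.062, 0.812]
wrist_force: [0.2, -0.1, -1.8]
width: 0.242
grip_force: 90.5
```

>>> play_rows([
  [[0, -0.015, 0, -0.109, 0, -0.063, 10], [0, -0.015, 0, -0.109, 0, -0.062, 10], [0, -0.015, 0, -0.11, 0, -0.061, 10], [0, 0, 0, 0, 0, 0, 10], [0, 0, 0, 0, 0, 0, 10]],
])

```text
time: 10.65
tool_pos: [0.4992, -0.0651, 0.182]
tcp_rot: [3.031, -0.062, 0.781]
wrist_force: [0.1, 0.1, -1.9]
width: 0.245
grip_force: 90.5
```

Run:
```python
from h import *
s=bot.read_state(); print({k:s[k] for k in('time','tool_pos','tcp_rot','wrist_force')})
c=cap('top'); brown(c)
cv2.imwrite('pics/top3.png',cv2.resize(c['image'][100:255,240:420,::-1],None,fx=3,fy=3,interpolation=cv2.INTER_CUBIC))
G=np.load('grasp.npz'); gp=G['p']; gR=Ro.from_rotvec(G['r'])
rows([(s['tool_pos']+[0,0,.08],pose(SY,22),4,10),(gp+[0,0,.15],gR,14,10)])
```

```text
{'time': 10.65, 'tool_pos': array([ 0.49915789, -0.06505434,  0.18199944]), 'tcp_rot': array([ 3.03072057, -0.06237232,  0.7813919 ]), 'wrist_force': array([ 0.11860678,  0.1115841 , -1.88847013])}
[34 53  7  7 45] [0.569 0.072 0.032]
[48 54  7  7 45] [0.566 0.033 0.031]
[61 54  3  6 17] [0.568 0.002 0.027]
[0.000,-0.061,0.000,0.095,-0.000,-0.175,10]
[0.000,-0.061,0.000,0.089,-0.000,-0.178,10]
[0.000,-0.061,0.000,0.084,-0.000,-0.180,10]
[0.000,-0.061,0.000,0.078,-0.000,-0.183,10]
--
[0.008,-0.054,-0.043,-0.027,-0.274,-0.025,10]
[0.008,-0.054,-0.043,-0.022,-0.275,-0.024,10]
[0.008,-0.054,-0.043,-0.016,-0.275,-0.022,10]
[0.008,-0.054,-0.043,-0.011,-0.276,-0.020,10]
[0.008,-0.054,-0.043,-0.006,-0.276,-0.019,10]
[0.008,-0.054,-0.043,-0.000,-0.276,-0.018,10]
[0.008,-0.054,-0.043,0.005,-0.276,-0.017,10]
[0.008,-0.054,-0.043,0.011,-0.276,-0.016,10]
[0.008,-0.054,-0.043,0.016,-0.276,-0.015,10]
[0.008,-0.054,-0.043,0.021,-0.276,-0.014,10]
[0.008,-0.054,-0.043,0.027,-0.275,-0.014,10]
[0.008,-0.054,-0.043,0.032,-0.275,-0.013,10]
[0.008,-0.054,-0.043,0.038,-0.274,-0.013,10]
[0.008,-0.054,-0.043,0.043,-0.273,-0.013,10]
--
```

View pics/top3.png

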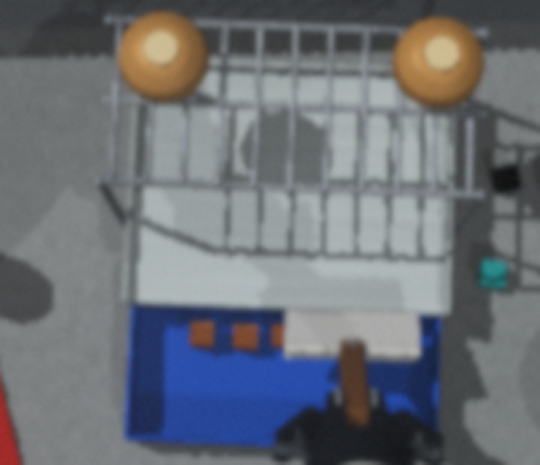

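The sheet is now empty. Chunks 0–2 lie in the pan at (203,333), (245,336) and (278,336), and the other two should be under the head. I lift and carry the scraper back to the mat.

>>> play_rows([
  [[0, -0.061, 0, 0.095, 0, -0.175, 10], [0, -0.061, 0, 0.089, 0, -0.178, 10], [0, -0.061, 0, 0.084, 0, -0.18, 10], [0, -0.061, 0, 0.078, 0, -0.183, 10], [0.008, -0.054, -0.043, -0.027, -0.274, -0.025, 10]],
])

```text
time: 11.12
tool_pos: [0.5015, -0.0408, 0.2695]
tcp_rot: [3.077, -0.034, 0.567]
wrist_force: [2.0, -0.2, -0.3]
width: 0.244
grip_force: 90.5
```

>>> play_rows([
  [[0.008, -0.054, -0.043, -0.022, -0.275, -0.024, 10], [0.008, -0.054, -0.043, -0.016, -0.275, -0.022, 10], [0.008, -0.054, -0.043, -0.011, -0.276, -0.02, 10], [0.008, -0.054, -0.043, -0.006, -0.276, -0.019, 10], [0.008, -0.054, -0.043, 0, -0.276, -0.018, 10]],
])

```text
time: 11.53
tool_pos: [0.4862, 0.1019, 0.2702]
tcp_rot: [3.113, 0.144, 0.344]
wrist_force: [1.5, -0.6, -2.2]
width: 0.247
grip_force: 90.4
```

>>> play_rows([
  [[0.008, -0.054, -0.043, 0.005, -0.276, -0.017, 10], [0.008, -0.054, -0.043, 0.011, -0.276, -0.016, 10], [0.008, -0.054, -0.043, 0.016, -0.276, -0.015, 10], [0.008, -0.054, -0.043, 0.021, -0.276, -0.014, 10], [0.008, -0.054, -0.043, 0.027, -0.275, -0.014, 10]],
])

```text
time: 11.95
tool_pos: [0.4744, 0.24, 0.2763]
tcp_rot: [3.119, 0.314, 0.131]
wrist_force: [1.3, 0.1, -2.0]
width: 0.245
grip_force: 90.5
```

>>> play_rows([
  [[0.008, -0.054, -0.043, 0.032, -0.275, -0.013, 10], [0.008, -0.054, -0.043, 0.038, -0.274, -0.013, 10], [0.008, -0.054, -0.043, 0.043, -0.273, -0.013, 10], [0, 0, 0, 0, 0, 0, 10], [0, 0, 0, 0, 0, 0, 10]],
])

```text
time: 12.37
tool_pos: [0.4675, 0.3224, 0.2793]
tcp_rot: [3.111, 0.416, 0.002]
wrist_force: [0.1, -0.1, -2.9]
width: 0.242
grip_force: 90.7
```

Run:
```python
from h import *
s=bot.read_state(); print({k:s[k] for k in('time','tool_pos','tcp_rot','wrist_force')})
c=cap('top'); brown(c)
G=np.load('grasp.npz'); gp=G['p']; gR=Ro.from_rotvec(G['r']); print(gp)
rows([(gp+[0.004,.006,.012],gR,8,10)])
```

```text
{'time': 12.3667, 'tool_pos': array([0.46745052, 0.32241224, 0.2793371 ]), 'tcp_rot': array([3.11083104e+00, 4.15653450e-01, 2.49482436e-03]), 'wrist_force': array([ 0.1324855 , -0.08477583, -2.88838229])}
[34 53  7  7 46] [0.569 0.072 0.032]
[48 54  7  7 44] [0.566 0.033 0.031]
[61 54  6  6 35] [ 0.568 -0.004  0.029]
[78 54  7  6 39] [ 0.568 -0.052  0.029]
[90 54  8  8 61] [ 0.564 -0.088  0.03 ]
[0.46735584 0.32067628 0.1309088 ]
[0.001,0.000,0.001,0.007,-0.006,0.171,10]
[0.001,0.000,0.001,0.007,-0.006,0.171,10]
[0.001,0.000,0.001,0.007,-0.006,0.171,10]
[0.001,0.000,0.001,0.007,-0.006,0.171,10]
[0.001,0.000,0.001,0.007,-0.005,0.171,10]
[0.001,0.000,0.001,0.007,-0.005,0.171,10]
[0.001,0.000,0.001,0.007,-0.005,0.171,10]
[0.001,0.000,0.001,0.007,-0.005,0.171,10]
--
```

All five chunks are in the pan at floor height. I lower the scraper to about 12 mm above the mat, then settle.

>>> play_rows([
  [[0, 0, 0, 0.007, -0.006, 0.17, 10], [0, 0, 0, 0.007, -0.006, 0.17, 10], [0, 0, 0, 0.007, -0.006, 0.17, 10], [0, 0, 0, 0.007, -0.006, 0.17, 10], [0, 0, 0, 0.007, -0.006, 0.17, 10]],
])

```text
time: 12.83
tool_pos: [0.4699, 0.323, 0.1944]
tcp_rot: [3.112, 0.41, 0.004]
wrist_force: [-0.2, -0.6, -2.1]
width: 0.249
grip_force: 90.8
```

>>> play_rows([
  [[0.001, 0, 0.001, 0.007, -0.005, 0.17, 10], [0.001, 0, 0.001, 0.007, -0.005, 0.17, 10], [0.001, 0, 0.001, 0.007, -0.005, 0.17, 10], [0, 0, 0, 0, 0, 0, 10], [0, 0, 0, 0, 0, 0, 10]],
])

```text
time: 13.25
tool_pos: [0.4706, 0.3246, 0.1431]
tcp_rot: [3.112, 0.408, -0.001]
wrist_force: [-0.5, -0.5, -1.6]
width: 0.249
grip_force: 90.7
```

Run:
```python
from h import *
s=bot.read_state(); print({k:s[k] for k in('time','tool_pos','tcp_rot','wrist_force')})
G=np.load('grasp.npz'); gp=G['p']; gR=Ro.from_rotvec(G['r'])
rows([(gp+[0.004,.006,.0],gR,4,10)])
```

```text
{'time': 13.25, 'tool_pos': array([0.47064806, 0.32455637, 0.14308367]), 'tcp_rot': array([ 3.11200284e+00,  4.08040933e-01, -1.46183770e-03]), 'wrist_force': array([-0.47233238, -0.5022299 , -1.59603102])}
[0.002,0.001,0.001,0.003,-0.005,0.030,10]
[0.002,0.001,0.001,0.003,-0.005,0.030,10]
[0.002,0.001,0.001,0.003,-0.005,0.030,10]
[0.002,0.001,0.001,0.003,-0.005,0.030,10]
--
```

>>> play_rows([
  [[0, 0, 0, 0, 0, 0.03, 10], [0, 0, 0, 0, 0, 0.03, 10], [0, 0, 0, 0, 0, 0.03, 10], [0, 0, 0, 0, 0, 0.03, 10], [0, 0, 0, 0, 0, 0, 10]],
])

```text
time: 13.67
tool_pos: [0.4711, 0.3259, 0.1318]
tcp_rot: [3.113, 0.41, 0.002]
wrist_force: [0.2, -0.3, -1.5]
width: 0.243
grip_force: 90.7
```

>>> play_rows([
  [[0, 0, 0, 0, 0, 0.01, 10], [0, 0, 0, 0, 0, 0, 10]],
])

```text
time: 13.83
tool_pos: [0.4715, 0.3262, 0.1313]
tcp_rot: [3.113, 0.41, 0.003]
wrist_force: [0.1, -0.7, -1.5]
width: 0.244
grip_force: 90.9
```

>>> play_rows([
  [[0, 0, 0, 0, 0, 0.01, 10], [0, 0, 0, 0, 0, 0, 10]],
])

```text
time: 14.0
tool_pos: [0.4718, 0.3262, 0.1311]
tcp_rot: [3.113, 0.41, 0.004]
wrist_force: [-0.8, -2.5, 3.3]
width: 0.242
grip_force: 91.7
```

>>> play_rows([
  [[0, 0, 0, 0, 0, 0.01, 10], [0, 0, 0, 0, 0, 0, 10]],
])

```text
time: 14.17
tool_pos: [0.4721, 0.3263, 0.131]
tcp_rot: [3.113, 0.411, 0.005]
wrist_force: [-0.7, -3.3, 8.5]
width: 0.243
grip_force: 92.4
```

Contact: the foot is down on the mat. I open the fingers a little, with the pads swinging back along z, and then retreat upwards.

>>> play_rows([
  [[0, 0, 0, 0, 0, -0.005, 30], [0, 0, 0, 0, 0, 0, 40], [0, 0, 0, 0, 0, 0, 50], [0, 0, 0, 0, 0, 0, 60], [0, 0, 0, 0, 0, 0, 60]],
])

```text
time: 14.58
tool_pos: [0.4712, 0.326, 0.1292]
tcp_rot: [3.113, 0.41, 0.001]
wrist_force: [-0.5, 0.6, 0.5]
width: 0.699
grip_force: 0.0
```

>>> play_rows([
  [[0, 0, 0, 0, 0, 0, 60], [0, 0, 0, 0, 0, -0.1, 60], [0, 0, 0, 0, 0, -0.2, 60], [0, 0, 0, 0, 0, -0.3, 60], [0, 0, 0, 0, 0, -0.3, 60]],
])

```text
time: 15.0
tool_pos: [0.4704, 0.3257, 0.22]
tcp_rot: [3.112, 0.41, -0.002]
wrist_force: [0.4, 0.0, 0.4]
width: 0.701
grip_force: 0.0
```

>>> play_rows([
  [[0, 0, 0, 0, 0, -0.3, 60], [0, 0, 0, -0.3, 0.1, 0, 60], [0, 0, 0, -0.3, 0.1, 0, 60], [0, 0, 0, 0, 0, 0, 60], [0, 0, 0, 0, 0, 0, 60]],
])

```text
time: 15.42
tool_pos: [0.4174, 0.2908, 0.2503]
tcp_rot: [3.113, 0.41, 0.003]
wrist_force: [0.4, -0.0, -0.1]
width: 0.703
grip_force: 0.0
```

Run:
```python
from h import *
s=bot.read_state(); print({k:s[k] for k in('time','tool_pos','wrist_force','width')})
c=cap('scene'); 
cv2.imwrite('pics/end.png',c['image'][:,:,::-1])
c=cap('top'); brown(c)
for u,v in [(294,118),(386,120),(222,186),(452,188)]: print(w(c,u,v).round(3))
P,I,m=cluster(c,(185,215,250,280),lambda P,I:(P[...,2]>.15)&(P[...,2]<.18)); print('top',m.sum(),np.median(P[m],0) if m.any() else '')
```

```text
{'time': 15.4167, 'tool_pos': array([0.4174071 , 0.29077186, 0.25028902]), 'wrist_force': array([ 0.42109394, -0.04267235, -0.07003596]), 'width': 0.7030402109199253}
[34 53  7  7 45] [0.569 0.072 0.033]
[48 54  7  7 44] [0.566 0.033 0.031]
[61 54  6  6 34] [ 0.568 -0.003  0.028]
[78 54  7  6 39] [ 0.568 -0.052  0.027]
[90 54  8  8 59] [ 0.564 -0.088  0.031]
[0.776 0.091 0.24 ]
[ 0.767 -0.134  0.24 ]
[0.634 0.3   0.091]
[ 0.619 -0.322  0.102]
top 76 [0.47866406 0.32752133 0.17040792]
```

View pics/end.png

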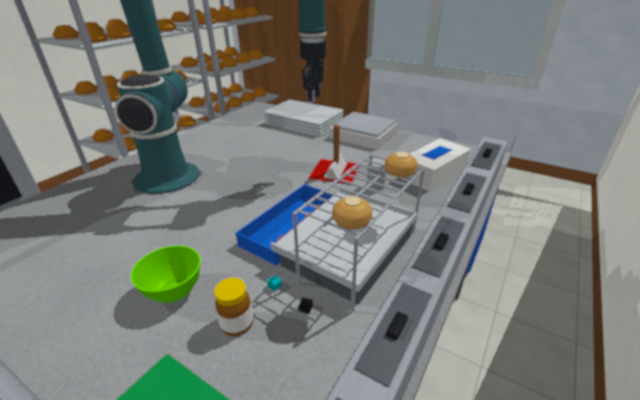

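The scraper stands upright and free on the mat at (337,150). The sheet is clear, all five chunks are in the pan, and the rolls, jar and shaker read the same positions as before. Handing in.

```bash
python3 -c "
from workcell import bot
print(bot.finish_job())"
```

```text
the job is handed in; nothing more can be done
None
```

The job is handed in at about 15.5 s: all five chunks are in the blue catch pan, the scraper stands upright and released on its red mat, and the rolls, jar and shaker measured unmoved, with the bowl judged unmoved by eye.

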